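# Return the green sample cassette to its sprung storage bay

### The job

Put the green-capped sample cassette back into its own storage bay, the leaning one with the green label: foot first, past the spring clip, and pressed fully home, ending with a firm but not violent push of about 15 N that you feel land on the end stop. Let go and leave it there, and leave the other cassettes, the bowl and the two bottles beside the rack where they are.

Things in the scene. Friction and masses are not known exactly. Their poses are not given: they have to be found in the camera images.
- green_mid (a point): The green cassette, standing upright on its foot on the bench at the start, cap up. Box 44 x 24 x 95 mm (own x, y, z): grey plastic, 0.08 to 0.17 kg, flat top and foot, green cap (top 22 mm) and green band near the foot. This point is its centre, 47.5 mm from foot and top; z runs towards the cap.
- green_foot (a point): Middle of the foot (underside) of the green cassette; axes as at green_mid.
- green_home (a point): Bottom of the green bay, an empty open trough leaning 35 degrees, mouth up and towards the robot. Point: middle of the end-stop face, where the middle of a stored cassette's foot rests. z: up the trough, out of the mouth; y: level, along the row of bays, across the cassette's 24 mm; x: away from the bed (which lies at x = -22 mm), across its 44 mm. Either of its 44 mm ways round will do.
- green_mouth (a point): Middle of the green bay's mouth, 80 mm up the trough from green_home, same axes. The 4 mm side walls end here, inner faces at y = +/-15.5 mm; the bed ends 7 mm further up. A home cassette stands out 15 mm past the walls: fingers that hold it lower down land on the walls first. The end stop is rigid: land on it no faster than about 30 mm/s.
- green_label (a point): Middle of the green label plate (44 mm in y, 34 mm along z) on top of the bridge that spans the trough, 40 mm up the trough and 49 mm off green_home in x; axes as there. Bridge and clip leave the mouth as the only way in.
- clip_green (a joint): Steel spring clip under the bridge: 0 at rest, grows in m away from the bed, 0.003 with a cassette under it. Pad 23 to 37 mm up the trough, 20 degree lead-in from there to 70 mm. The foot meets it about 46 mm before home; pushing past takes roughly 3 to 8 N. It then grips the cassette where it is left, which does not slide home by itself but must be pressed on till it stops.
- orange_home (a point): Home point of the orange bay (empty; its cassette stands on the bench and is to stay there). Same bay and axes as green_home.
- bay_green: The green bay's white foot, 110 x 56 mm, with a green plate on its far face. Four bays (green, orange, blue, white, in any order) stand side by side 68 mm apart on one grey plate 150 x 285 x 12 mm. Origin: centre of the bay's underside, 12 mm above the bench; x away from the robot, y along the row, z up.
- orange_mid (a point): The orange cassette, standing upright on the bench: leave it. Box 44 x 24 x 95 mm (own x, y, z): grey plastic, 0.08 to 0.17 kg, flat top and foot, orange cap (top 22 mm) and orange band near the foot. This point is its centre, 47.5 mm from foot and top; z runs towards the cap.
- blue_mid (a point): The blue cassette, stored in the blue bay: leave it. Box 44 x 24 x 95 mm (own x, y, z): grey plastic, 0.08 to 0.17 kg, flat top and foot, blue cap (top 22 mm) and blue band near the foot. This point is its centre, 47.5 mm from foot and top; z runs towards the cap.
- white_mid (a point): The white cassette, stored in the white bay: leave it. Box 44 x 24 x 95 mm (own x, y, z): grey plastic, 0.08 to 0.17 kg, flat top and foot, white cap (top 22 mm) and white band near the foot. This point is its centre, 47.5 mm from foot and top; z runs towards the cap.
- bowl_mid (a point): White ceramic bowl, 110 mm across and 55 mm high; point on its axis half-way up.
- reagent_mid (a point): White bottle, 64 mm across and 130 mm high; point half-way up.
- dropper_mid (a point): Small amber bottle, 28 mm across and 70 mm high; point half-way up.
Things that resemble listed ones, but are neither listed nor needed, are in the scene too. What is shaped like the part that bears green_mid but red or yellow is not meant.

How it is judged:
By the outcome, as a careful person would: the job done as asked, in the order asked, and still so for the second after the job is handed in, with the robot touching nothing.
It also fails if it takes over 45 s, if anything falls off the work surface, if the arm or the gripper's body presses on something with over 40 N, if the wrist force passes 120 N, or if a joint passes its speed limit or range.

### The arm

A 6-joint arm with a two-finger parallel gripper is mounted at the origin on the work surface. World frame = base frame: x ahead of the robot, y to its left, z up, the work surface at z = 0. Lengths are in mm, angles in rad, forces in N, time in s.
With the tool pointing down it reaches from about 275 to 750 mm from the base axis. Payload 10.2 kg.
Tool frame: the origin (TCP) lies midway between the tips of the shut fingers; the grasp point (between the pads) lies 19 mm behind it; x points along the fingers, y is the direction in which the jaws open and shut, and the axes are right-handed (so a half turn about x gives the same grasp; the last joint's range is limited). The gripper opens to 85 mm and grips with 20 to 120 N. Pads are 22 mm wide; open, the fingers measure 114 mm over their backs; the gripper's body (76 mm by 85 mm) begins 54 mm behind the grasp point. The pads swing forward as they close: fully open they stand 13 mm farther back than shut.
Start: joints at [0.905, 0.313, 1.498, -0, 1.331, -0.223], TCP at [224.96, 474.367, 231.294] pointing down, gripper open.
Joint ranges: [-2.94, 2.94], [-0.97, 2.17], [0.19, 2.56], [-1.23, 4.37], [0.02, 3.11], [-2.88, 2.88]. Speed limits (rad/s): [2.39, 2.39, 3.01, 3.14, 3.14, 3.14].

### API

Orientations are given as a unit quaternion [w, x, y, z].
In Python, from rig import sense, capture, get_calibration, finish_job gives the robot as it stands.
- The arm moves only by the tool jog_arm, never from a script. Its argument "increments" is a list of rows, each an object of numbers: "rx", "ry", "rz": the turn, a rotation vector about the tool's x, y, z in rad; "x", "y", "z": the shift along the tool's x, y, z in mm; "hand": the finger opening in mm, from 0 to 85.4. A call has 1 to 5 rows; each row shifts and turns the commanded pose from where the row before left it, along the tool's axes as they then stand; what a row does not reach is not made up. A row lasts 1/8 s, in which the tool goes at most 62.5 mm and 10.7 degrees, less where a joint would pass 70% of its speed; a pose out of reach is approached as far as the arm can. A call with a gripper value outside its range is refused whole. The fingers move at their own pace and stop on an object; "force" is the grip in N (left out, the last holds). Time passes only in rows, so rows that do not move let the fingers close. It gives the time, the measured TCP pose, the force and the opening at its end, in the units of the state.
- sense(): the state, without advancing time (a new reading comes with each control period).
- capture(name): name is "scene" or "top"; returns the picture (480x640x3 uint8, red, green, blue); there is no depth.
- get_calibration(name): a dict with "camera_matrix" (3x3 intrinsics, pixels), "R" (3x3) and "t" (3): a world point X has camera coordinates R X + t. Camera axes: x right, y down, z forward; pixel columns grow to the right and rows downward; lengths in mm; the calibration is good to about 2 mm. A picture is of the moment at which its call begins. get_calibration takes no time and is no camera call.
- finish_job(): hands the job in, once; it reports no verdict.
The state is a dict: "time_s": time; "joints": joint angles; "dq": joint speeds; "tau": joint torques, N m; "eef_pos": TCP position; "ee_rot": TCP orientation; "force": force on the tool from outside, world axes, zero at the start; "wrist_torque": the same for the moment, N m; "grip_width": opening from 0.0 (shut) to 1.0 (fully open).
Only numpy, scipy, OpenCV 4.12 (cv2) and the standard library are available. Lean on these libraries where they do the work, as an engineer would, in place of code of your own. Each camera call takes 0.05 s, during which the arm holds its last target.

## Working session

There is one attempt and no reset: what is moved stays moved. The work goes in short steps, Python scripts to look and compute and a tool call to move; the robot and the scene stay as the last step left them, time stands still between calls to the robot, and variables do not carry over. Pictures are saved under pics/ and viewed, and the job is handed in when it is done.

Besides the shell and the picture viewer there is one more tool, called after "Emit:" as a command line: name --argument value ..., lists and objects as JSON in quotes. jog_arm: Moves the arm, as the interface text tells. Its arguments: {"type":"object","properties":{"increments":{"type":"array","items":{"type":"object","properties":{"rx":{"type":"number"},"ry":{"type":"number"},"rz":{"type":"number"},"x":{"type":"number"},"y":{"type":"number"},"z":{"type":"number"},"hand":{"type":"number"}}}},"force":{"type":"number"}},"required":["increments"]}

```bash
mkdir -p pics; ls
python3 - <<'E'
from rig import *
import cv2
print(sense())
for n in("scene","top"):
    im=capture(n); cv2.imwrite(f"pics/{n}0.png",im[...,::-1]); c=get_calibration(n); print(n,c)
E
```

```text
pics
{'time_s': 0.0, 'joints': array([ 9.04603524e-01,  3.13435715e-01,  1.49851889e+00, -3.96394275e-05,
        1.33099515e+00, -2.23386140e-01]), 'dq': array([-0.000648  , -0.00097277,  0.00093176, -0.00110055,  0.00012499,
       -0.00047662]), 'tau': array([ 2.55791947e-04, -4.12271690e+01, -2.59736019e+01, -1.06617611e-04,
        4.19959193e-03, -1.67533648e-05]), 'eef_pos': array([224.78066053, 474.12546824, 230.71159694]), 'ee_rot': array([ 0.68965289,  0.15483761,  0.69004121, -0.15571557]), 'force': array([-0.01614041,  0.02611567, -0.19064799]), 'wrist_torque': array([-0.00507313,  0.01741136,  0.03624683]), 'grip_width': 1.002355540043645}
scene {'camera_matrix': array([[572.27336348,   0.        , 320.34331184],
       [  0.        , 572.27336348, 238.36830482],
       [  0.        ,   0.        ,   1.        ]]), 'R': array([[-0.82438481,  0.56602261, -0.00284538],
       [ 0.41112491,  0.59531339, -0.69034649],
       [-0.38905783, -0.57028096, -0.72347331]]), 't': array([ 487.24413175, -149.58314887, 1465.22906762])}
top {'camera_matrix': array([[480.14278395,   0.        , 321.38030353],
       [  0.        , 480.14278395, 241.54261968],
       [  0.        ,   0.        ,   1.        ]]), 'R': array([[-0.05219192, -0.99863652, -0.00104974],
       [-0.97687114,  0.05127261, -0.2075907 ],
       [ 0.20736148, -0.00980909, -0.97821521]]), 't': array([ 10.39533676, 552.97856315, 969.35990117])}
```

View pics/scene0.png

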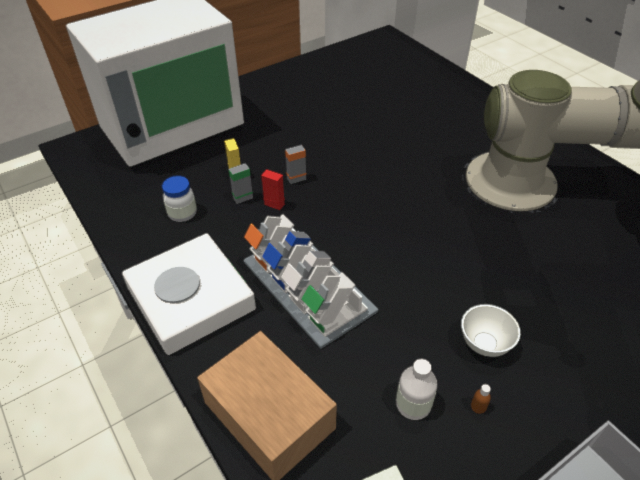

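View pics/top0.png

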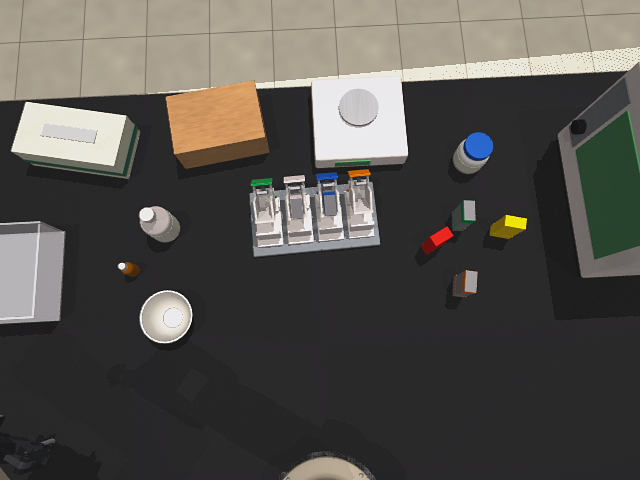

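Candidates for the green cassette: the grey and green block (scene 240,183; top 464,215), orange (295,163; 465,283), red (273,189; 437,240) and yellow (232,155; 510,226). The other green things are the bay label (313,300; 262,183), the oven window and the green-sided box. I choose the grey and green block and check it in a close crop.

Run:
```python
import cv2,numpy as np
a=cv2.imread("pics/scene0.png");b=cv2.imread("pics/top0.png")
r=lambda i,x0,y0,x1,y1,w,h:cv2.resize(i[y0:y1,x0:x1],(w,h),interpolation=cv2.INTER_CUBIC)
cv2.imwrite("pics/c1.png",np.hstack([r(a,215,125,325,225,396,360),r(b,415,190,535,300,392,360)]))
cv2.imwrite("pics/c2.png",np.hstack([r(a,235,205,385,350,400,386),r(b,240,165,390,265,400,267+0) if 0 else cv2.copyMakeBorder(r(b,240,165,390,265,400,267),0,119,0,0,0)]))
```

```text
(no output)
```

View pics/c1.png

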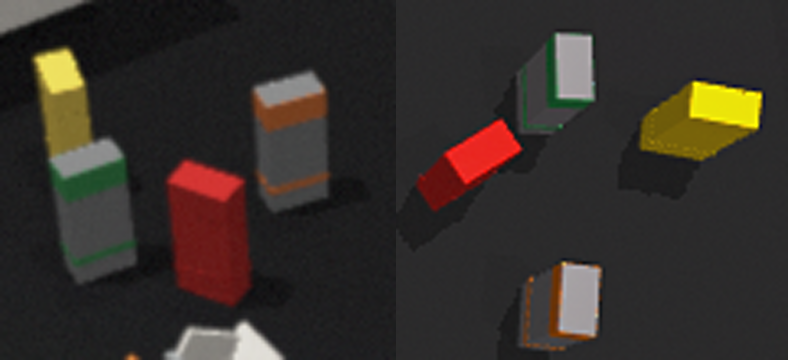

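View pics/c2.png

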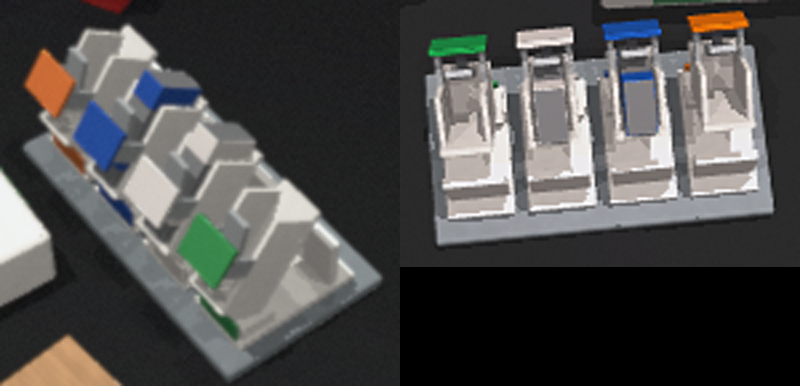

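The chosen block has a grey flat top, a green cap and a green foot band, so it fits the description. The red and yellow blocks are plain decoys. The green bay is the leftmost in the top view and empty, with its label at (262,183). Next I measure.

```bash
cat > h.py <<'E'
import numpy as np,cv2
from rig import get_calibration
CAL={n:get_calibration(n) for n in("scene","top")}
def ray(n,p):
    c=CAL[n];K,R,t=[np.array(c[k]) for k in("camera_matrix","R","t")]
    o=-R.T@t; d=R.T@np.linalg.inv(K)@np.array([p[0],p[1],1.]); return o,d/np.linalg.norm(d)
def onz(n,p,z):
    o,d=ray(n,p); return o+d*(z-o[2])/d[2]
def proj(n,X):
    c=CAL[n]; q=np.array(c["camera_matrix"])@(np.array(c["R"])@np.array(X)+np.array(c["t"])); return q[:2]/q[2]
def tri(p,q):
    o,d=ray("scene",p);O,D=ray("top",q)
    A=np.stack([d,-D],1); s=np.linalg.lstsq(A,O-o,rcond=None)[0]
    a=o+d*s[0];b=O+D*s[1]; return (a+b)/2,np.linalg.norm(a-b)
E
python3 - <<'E'
from h import *
a=cv2.imread("pics/scene0.png");b=cv2.imread("pics/top0.png")
def quad(im,roi,f):
    x0,y0,x1,y1=roi; c=im[y0:y1,x0:x1]; hsv=cv2.cvtColor(c,cv2.COLOR_BGR2HSV).astype(int)
    m=f(hsv).astype(np.uint8); cs=max(cv2.findContours(m,cv2.RETR_EXTERNAL,cv2.CHAIN_APPROX_NONE)[0],key=cv2.contourArea)
    r=cv2.minAreaRect(cs); M=cv2.moments(cs)
    hull=cv2.approxPolyN(cs,4) if cv2.contourArea(cs)>4 else cs
    return np.array([M['m10']/M['m00']+x0,M['m01']/M['m00']+y0]),hull.reshape(-1,2)+[x0,y0],cv2.contourArea(cs),r
gr=lambda h:(h[...,0]>50)&(h[...,0]<80)&(h[...,1]>110)&(h[...,2]>50)
tp=lambda h:(h[...,2]>140)&(h[...,1]<60)
ct,qt,_,_=quad(b,(455,195,485,235),tp)
print("cass top/topview",ct,qt.tolist(),onz("top",ct,95).round(1))
for p in qt: print(onz("top",p,95).round(1))
cs,qs,_,_=quad(a,(225,160,255,180),lambda h:(h[...,2]>120)&(h[...,1]<40))
print("cass top/scene",cs,qs.tolist(),onz("scene",cs,95).round(1))
for p in qs: print(onz("scene",p,95).round(1))
print("tri",tri(cs,ct))
ls,qls,A,_=quad(a,(295,280,330,316),gr); lt,qlt,B,_=quad(b,(245,172,280,190),gr)
print("label",ls,qls.tolist(),A,lt,qlt.tolist(),B,tri(ls,lt))
for n,im,roi in(("orange",None,(340,165,375,182)),):
    h=lambda h:(h[...,0]>5)&(h[...,0]<25)&(h[...,1]>150)&(h[...,2]>100)
    os_,q1,_,_=quad(a,(240,220,270,250),h); ot,q2,_,_=quad(b,roi,h); print(n,os_,ot,tri(os_,ot))
h=lambda h:(h[...,0]>100)&(h[...,0]<130)&(h[...,1]>150)&(h[...,2]>70)
os_,q1,_,_=quad(a,(255,240,284,275),h); ot,q2,_,_=quad(b,(312,170,342,182),h); print("blue",os_,ot,tri(os_,ot))
for p,q in ((qls,qlt),): pass
E
```

```text
cass top/topview [469.07627119 209.83050847] [[474, 201], [474, 219], [464, 219], [464, 200]] [ 596.4 -329.9   95. ]
[ 615.  -342.5   95. ]
[ 576.2 -337.9   95. ]
[ 577.3 -317.1   95. ]
[ 618.3 -321.8   95. ]
cass top/scene [238.68072289 168.42771084] [[249, 168], [232, 174], [229, 169], [245, 164]] [ 598.5 -329.4   95. ]
[ 577.7 -316.9   95. ]
[ 621.2 -320.3   95. ]
[ 618.3 -340.5   95. ]
[ 578.1 -335.3   95. ]
tri (array([ 597.30912497, -330.94910528,   93.09467437]), np.float64(1.0428110112619273))
label [312.38176638 298.94074074] [[323, 299], [315, 314], [301, 298], [310, 284]] 292.5 [261.28591954 181.56896552] [[272, 184], [249, 186], [252, 179], [272, 177]] 116.0 (array([676.72343859, 100.12980264, 109.03755999]), np.float64(1.1536390749850498))
orange [253.07201646 235.88134431] [358.89925926 172.60740741] (array([ 686.02967014, -104.79779625,  108.56370587]), np.float64(1.5194555362515634))
blue [271.83762518 255.60586552] [326.20982143 175.56696429] (array([682.76672481, -35.84905421, 108.99344072]), np.float64(1.0599542249413096))
```

```bash
cat >> h.py <<'E'
from scipy.spatial.transform import Rotation as Ro
def tool(): 
    from rig import sense
    s=sense(); q=s["ee_rot"]; return np.array(s["eef_pos"]),Ro.from_quat([q[1],q[2],q[3],q[0]]).as_matrix(),s
PSI=0.0454
def bay(psi=PSI,t=np.radians(35)):
    ex=np.array([np.cos(psi),np.sin(psi),0]);ey=np.array([-np.sin(psi),np.cos(psi),0]);ez=np.array([0,0,1.])
    return np.stack([np.cos(t)*ex+np.sin(t)*ez,ey,-np.sin(t)*ex+np.cos(t)*ez],1)
E
python3 - <<'E'
from h import *
B=bay(); L=np.array([676.7,100.1,109.0]); home=L-B@[49,0,40]; print("home",home.round(1), "mouth",(home+B@[0,0,80]).round(1))
a=cv2.imread("pics/scene0.png");b=cv2.imread("pics/top0.png")
P=lambda p:home+B@np.array(p,float)
lines=[[(49,-22,23),(49,22,23)],[(49,22,23),(49,22,57)],[(49,22,57),(49,-22,57)],[(49,-22,57),(49,-22,23)],
 [(-22,-15.5,0),(-22,-15.5,87)],[(-22,15.5,0),(-22,15.5,87)],[(-22,-15.5,87),(-22,15.5,87)],
 [(-22,-19.5,80),(22,-19.5,80)],[(-22,19.5,80),(22,19.5,80)]]
out=[]
for n,im,roi in(("scene",a,(275,250,375,350)),("top",b,(235,170,305,240))):
    x0,y0,x1,y1=roi;s=380/(x1-x0); c=cv2.resize(im[y0:y1,x0:x1],(380,380),interpolation=cv2.INTER_CUBIC)
    for l in lines:
        q=[tuple(((proj(n,P(v))-[x0,y0]+.5)*s).astype(int).tolist()) for v in l]; cv2.line(c,*q,(255,0,255),1)
    out.append(c)
cv2.imwrite("pics/ov.png",np.hstack(out))
p,R,s=tool(); print("R",R.round(3))
for n,z,px in(("red",95,(437,240)),("yel",95,(515,222)),("plateTL",12,(250,190)),):
    print(n,onz("top",px,z).round(0))
# cassette bottom check: green cap bottom etc; yaw via minAreaRect in world
q=np.array([onz("top",p,95)[:2] for p in ([474,201],[474,219],[464,219],[464,200])]); m=(q[0]+q[3])/2-(q[1]+q[2])/2; print("yaw",np.arctan2(m[1],m[0]))
q=np.array([onz("scene",p,95)[:2] for p in ([249,168],[232,174],[229,169],[245,164])]); m=(q[1]+q[2])/2-(q[0]+q[3])/2; print("yaw",np.arctan2(m[1],m[0]))
E
```

```text
home [659.5  99.3  48.1] mouth [613.7  97.2 113.7]
R [[-0.001  0.428  0.904]
 [-0.001  0.904 -0.428]
 [-1.    -0.001 -0.   ]]
red [ 536. -256.   95.]
yel [ 565. -422.   95.]
plateTL [692. 138.  12.]
yaw -0.11587422022511805
yaw -0.10251229912652049
```

View pics/ov.png

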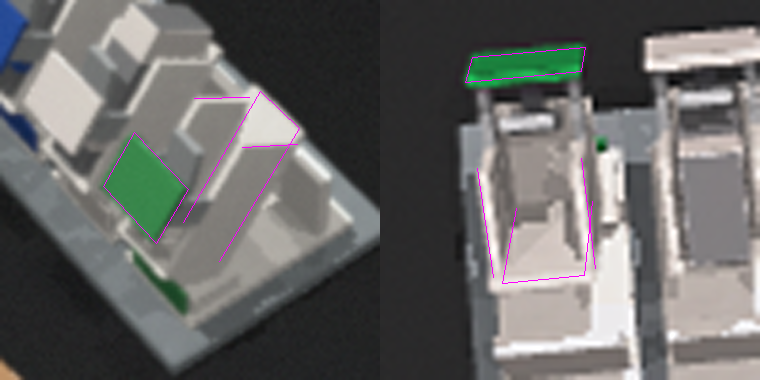

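Measured: the cassette's top centre is (597.3, −329.7, 95), yaw −0.108, with a two-view height of 93 against 95. The bay home is (659.5, 99.3, 48.1) and the label overlay fits in both views. Green to orange labels are 205 mm apart, against 204 expected. I move over the cassette now.

Emit:
jog_arm --increments '[{"rx":-0.167,"hand":46},{"rx":-0.167},{"y":-50.6,"z":30.5},{"y":-50.6,"z":30.5},{"y":-50.6,"z":30.5}]' --force 60

```text
schema error: expected keys rx, ry, rz, x, y, z, hand
```

Emit:
jog_arm --increments '[{"y":-50.6,"z":30.5},{"y":-50.6,"z":30.5},{"y":-50.6,"z":30.5},{"y":-50.6,"z":30.5},{"y":-50.6,"z":30.5}]'

```text
schema error: expected keys rx, ry, rz, x, y, z, hand
```

Emit:
jog_arm --increments '[{"y":-50.6,"z":30.5},{"y":-50.6,"z":30.5},{"y":-50.6,"z":30.5},{"y":-50.6,"z":30.5},{"y":-50.6,"z":30.5}]'

```text
schema error: expected keys rx, ry, rz, x, y, z, hand
```

Emit:
jog_arm --increments '[{},{}]'

```text
schema error: expected keys rx, ry, rz, x, y, z, hand
```

Run:
```python
from h import *
p,R,s=tool(); d=np.array([597.3,-329.7,66])-p; print(p.round(1),R.round(3),s["grip_width"],s["force"].round(2),s["time_s"]); print("tool shift",(R.T@d).round(1), "yaw a",np.arctan2(-R[0,1],R[1,1]))
from rig import capture
out=[]
for n,(x0,y0,x1,y1) in(("scene",(190,110,310,230)),("top",(420,150,540,270))):
    c=capture(n)[y0:y1,x0:x1,::-1]; out.append(cv2.resize(c,(400,400),interpolation=cv2.INTER_CUBIC))
cv2.imwrite("pics/over.png",np.hstack(out))
```

```text
[224.8 474.2 230.8] [[-0.001  0.428  0.904]
 [-0.001  0.904 -0.428]
 [-1.    -0.001 -0.   ]] 1.004826579230631 [-0.27  0.03 -0.22] 0.1
tool shift [ 165.2 -566.6  681.1] yaw a -0.4428271309763774
```

View pics/over.png

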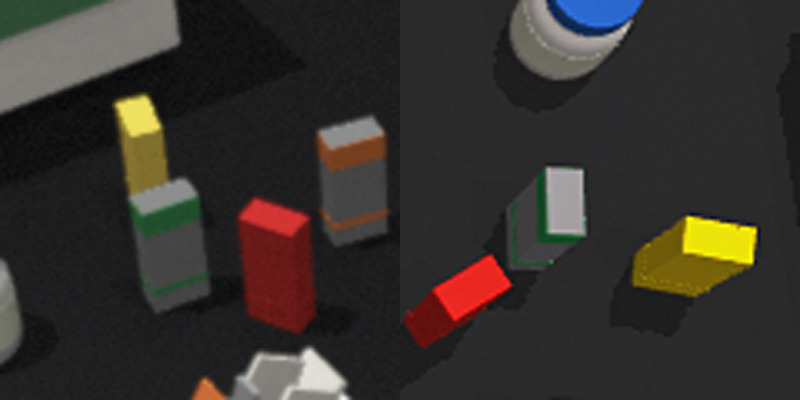

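The calls were refused because every row needs all seven keys, and the arm has not moved. I send it again with full rows.

Emit:
jog_arm --increments '[{"rx":-0.167,"ry":0,"rz":0,"x":0,"y":0,"z":0,"hand":46},{"rx":-0.167,"ry":0,"rz":0,"x":0,"y":0,"z":0,"hand":46},{"rx":0,"ry":0,"rz":0,"x":0,"y":-50.6,"z":30.5,"hand":46},{"rx":0,"ry":0,"rz":0,"x":0,"y":-50.6,"z":30.5,"hand":46},{"rx":0,"ry":0,"rz":0,"x":0,"y":-50.6,"z":30.5,"hand":46}]' --force 60

```text
time_s: 0.82
eef_pos: [299.8, 311.9, 231.2]
ee_rot: [0.706, 0.038, 0.706, -0.038]
force: [1.2, 0.6, -0.1]
grip_width: 0.536
```

Emit:
jog_arm --increments '[{"rx":0,"ry":0,"rz":0,"x":0,"y":-50.6,"z":30.5,"hand":46},{"rx":0,"ry":0,"rz":0,"x":0,"y":-50.6,"z":30.5,"hand":46},{"rx":0,"ry":0,"rz":0,"x":0,"y":-50.6,"z":30.5,"hand":46},{"rx":0,"ry":0,"rz":0,"x":0,"y":-50.6,"z":30.5,"hand":46},{"rx":0,"ry":0,"rz":0,"x":0,"y":-50.6,"z":30.5,"hand":46}]'

```text
time_s: 1.45
eef_pos: [424.0, 43.5, 231.4]
ee_rot: [0.706, 0.039, 0.706, -0.039]
force: [0.6, 0.9, 0.4]
grip_width: 0.537
```

Emit:
jog_arm --increments '[{"rx":0,"ry":0,"rz":0,"x":0,"y":-50.6,"z":30.5,"hand":46},{"rx":0,"ry":0,"rz":0,"x":0,"y":-50.6,"z":30.5,"hand":46},{"rx":0,"ry":0,"rz":0,"x":0,"y":-50.6,"z":30.5,"hand":46},{"rx":0,"ry":0,"rz":0,"x":0,"y":-50.6,"z":30.5,"hand":46},{"rx":0,"ry":0,"rz":0,"x":0,"y":-50.6,"z":30.5,"hand":46}]'

```text
time_s: 2.08
eef_pos: [548.2, -224.5, 231.1]
ee_rot: [0.706, 0.039, 0.706, -0.038]
force: [0.8, -0.7, 0.8]
grip_width: 0.538
```

Emit:
jog_arm --increments '[{"rx":0,"ry":0,"rz":0,"x":0,"y":-50.6,"z":30.5,"hand":46},{"rx":0,"ry":0,"rz":0,"x":0,"y":-50.6,"z":30.5,"hand":46},{"rx":0,"ry":0,"rz":0,"x":0,"y":0,"z":0,"hand":46}]'

```text
time_s: 2.45
eef_pos: [597.4, -333.1, 228.2]
ee_rot: [0.705, 0.04, 0.707, -0.039]
force: [-1.3, 0.2, -0.6]
grip_width: 0.539
```

```bash
cat > ov.py <<'E'
from h import *
import sys
from rig import capture
p,R,s=tool(); d=np.array([597.3,-329.7,66])-p; print(p.round(1),R.round(3).tolist(),s["grip_width"],s["force"].round(2),s["time_s"]); print("tool shift",(R.T@d).round(1), "yaw a",np.arctan2(-R[0,1],R[1,1]))
out=[]
for n,(x0,y0,x1,y1) in(("scene",(190,90,310,210)),("top",(420,150,540,270))):
    c=capture(n)[y0:y1,x0:x1,::-1]; out.append(cv2.resize(c,(400,400),interpolation=cv2.INTER_CUBIC))
cv2.imwrite(f"pics/{sys.argv[1]}.png",np.hstack(out))
E
python3 ov.py over2
```

```text
[ 597.4 -333.1  228.2] [[-0.002, 0.112, 0.994], [0.002, 0.994, -0.112], [-1.0, 0.001, -0.003]] 0.5385197786585967 [-1.28  0.24 -0.6 ] 2.45
tool shift [162.2   3.2  -0. ] yaw a -0.11208112677406797
```

View pics/over2.png

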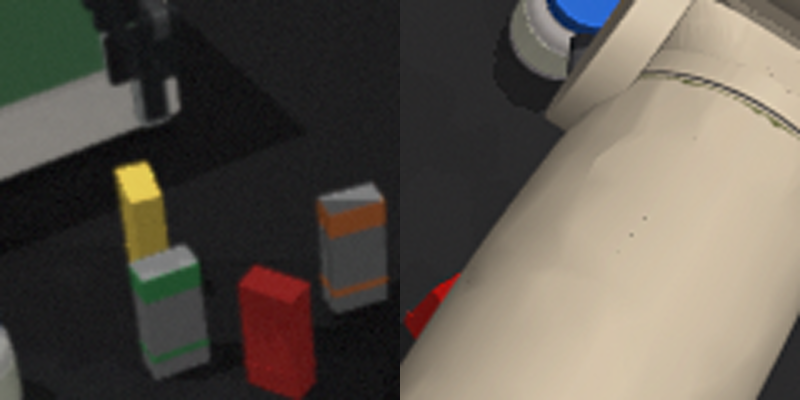

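Emit:
jog_arm --increments '[{"rx":0,"ry":0,"rz":0,"x":35,"y":1,"z":0,"hand":46},{"rx":0,"ry":0,"rz":0,"x":35,"y":1,"z":0,"hand":46},{"rx":0,"ry":0,"rz":0,"x":30,"y":0,"z":0,"hand":46},{"rx":0,"ry":0,"rz":0,"x":0,"y":0,"z":0,"hand":46},{"rx":0,"ry":0,"rz":0,"x":0,"y":0,"z":0,"hand":46}]'

```text
time_s: 3.18
eef_pos: [598.1, -327.5, 133.6]
ee_rot: [0.707, 0.038, 0.705, -0.039]
force: [-0.6, -0.4, 0.3]
grip_width: 0.536
```

```bash
python3 ov.py over3
```

```text
[ 598.1 -327.5  133.6] [[0.002, 0.108, 0.994], [-0.002, 0.994, -0.108], [-1.0, -0.001, 0.002]] 0.5357703098405335 [-0.62 -0.37  0.32] 3.175
tool shift [67.6 -2.2 -0.8] yaw a -0.10802805565033949
```

View pics/over3.png

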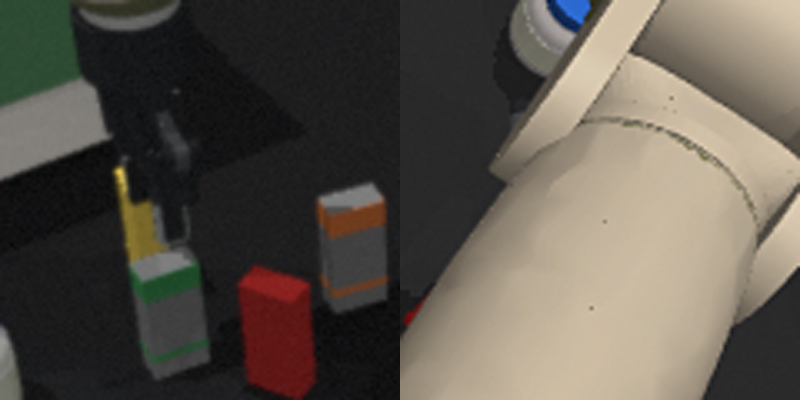

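Emit:
jog_arm --increments '[{"rx":0,"ry":0,"rz":0,"x":20,"y":-2,"z":-0.8,"hand":46},{"rx":0,"ry":0,"rz":0,"x":20,"y":0,"z":0,"hand":46},{"rx":0,"ry":0,"rz":0,"x":17,"y":0,"z":0,"hand":46},{"rx":0,"ry":0,"rz":0,"x":10,"y":0,"z":0,"hand":46},{"rx":0,"ry":0,"rz":0,"x":0,"y":0,"z":0,"hand":46}]'

```text
time_s: 3.9
eef_pos: [596.5, -329.6, 64.0]
ee_rot: [0.706, 0.039, 0.706, -0.038]
force: [-0.2, -0.3, 0.3]
grip_width: 0.536
```

Emit:
jog_arm --increments '[{"rx":0,"ry":0,"rz":0,"x":0,"y":0,"z":0,"hand":10},{"rx":0,"ry":0,"rz":0,"x":0,"y":0,"z":0,"hand":10},{"rx":0,"ry":0,"rz":0,"x":0,"y":0,"z":0,"hand":10},{"rx":0,"ry":0,"rz":0,"x":0,"y":0,"z":0,"hand":10},{"rx":0,"ry":0,"rz":0,"x":0,"y":0,"z":0,"hand":10}]' --force 60

```text
time_s: 4.53
eef_pos: [597.0, -330.1, 65.3]
ee_rot: [0.707, 0.038, 0.706, -0.039]
force: [-0.2, -0.8, 5.6]
grip_width: 0.274
```

```bash
python3 ov.py grip1
```

```text
[ 597.  -330.1   65.3] [[0.002, 0.109, 0.994], [-0.001, 0.994, -0.109], [-1.0, -0.001, 0.002]] 0.2737094737945238 [-0.2  -0.77  5.61] 4.525
tool shift [-0.7  0.5  0.3] yaw a -0.10880837766458062
```

View pics/grip1.png

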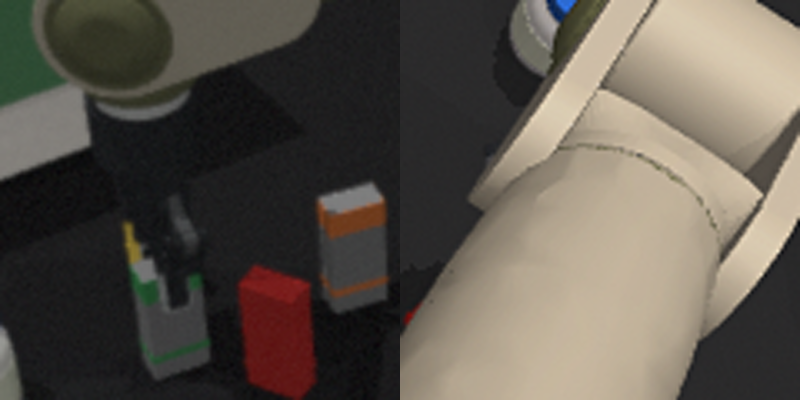

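The grip is closed at 23.4 mm, close to the 24 mm width. I lift, yaw to the bay's heading and travel.

Emit:
jog_arm --increments '[{"rx":0,"ry":0,"rz":0,"x":-20,"y":0,"z":0,"hand":10},{"rx":0,"ry":0,"rz":0,"x":-45,"y":0,"z":0,"hand":10},{"rx":0,"ry":0,"rz":0,"x":-50,"y":0,"z":0,"hand":10},{"rx":0,"ry":0,"rz":0,"x":-35,"y":0,"z":0,"hand":10},{"rx":-0.154,"ry":0,"rz":0,"x":0,"y":0,"z":0,"hand":10}]'

```text
time_s: 5.25
eef_pos: [597.2, -330.1, 218.9]
ee_rot: [0.709, -0.019, 0.705, 0.016]
force: [0.2, -0.1, -1.8]
grip_width: 0.272
```

Emit:
jog_arm --increments '[{"rx":0,"ry":0,"rz":0,"x":0,"y":45,"z":-8,"hand":10},{"rx":0,"ry":0,"rz":0,"x":0,"y":45,"z":-8,"hand":10},{"rx":0,"ry":0,"rz":0,"x":0,"y":45,"z":-8,"hand":10},{"rx":0,"ry":0,"rz":0,"x":0,"y":45,"z":-8,"hand":10},{"rx":0,"ry":0,"rz":0,"x":0,"y":45,"z":-8,"hand":10}]'

```text
time_s: 5.88
eef_pos: [545.8, -105.2, 215.2]
ee_rot: [0.707, -0.016, 0.707, 0.016]
force: [0.4, -0.4, -1.1]
grip_width: 0.275
```

Emit:
jog_arm --increments '[{"rx":0,"ry":0,"rz":0,"x":0,"y":45,"z":-8,"hand":10},{"rx":0,"ry":0,"rz":0,"x":0,"y":45,"z":-8,"hand":10},{"rx":0,"ry":0,"rz":0,"x":0,"y":45,"z":-8,"hand":10},{"rx":0,"ry":0,"rz":0,"x":0,"y":45,"z":-8,"hand":10},{"rx":0,"ry":0,"rz":0,"x":0,"y":0,"z":0,"hand":10}]'

```text
time_s: 6.5
eef_pos: [505.5, 74.0, 215.3]
ee_rot: [0.707, -0.017, 0.707, 0.017]
force: [-0.5, -0.8, -1.0]
grip_width: 0.272
```

Emit:
jog_arm --increments '[{"rx":0,"ry":-0.153,"rz":0,"x":0,"y":0,"z":0,"hand":10},{"rx":0,"ry":-0.153,"rz":0,"x":0,"y":0,"z":0,"hand":10},{"rx":0,"ry":-0.153,"rz":0,"x":0,"y":0,"z":0,"hand":10},{"rx":0,"ry":-0.152,"rz":0,"x":0,"y":0,"z":0,"hand":10},{"rx":0,"ry":0,"rz":0,"x":0,"y":0,"z":0,"hand":10}]'

```text
time_s: 7.12
eef_pos: [504.9, 71.1, 213.8]
ee_rot: [0.886, -0.01, 0.463, 0.02]
force: [-0.5, -0.4, -1.4]
grip_width: 0.272
```

```bash
cat > bs.py <<'E'
from h import *
import sys
from rig import capture
B=bay(); home=np.array([659.5,99.3,48.1])
p,R,s=tool(); q=B.T@(p-home); print("t",s["time_s"],"p",p.round(1),"TCP in bay",q.round(1),"foot z",round(q[2]-65.3,1),"w",round(s["grip_width"]*85.4,1))
print("F bay",(B.T@s["force"]).round(1))
T=np.stack([-B[:,2],B[:,1],B[:,0]],1); print("rotvec to go (tool)",Ro.from_matrix(R.T@T).as_rotvec().round(3))
if len(sys.argv)>1:
    out=[]
    for n,(x0,y0,x1,y1) in(("scene",(250,180,390,320)),("top",(220,150,320,250))):
        im=np.ascontiguousarray(capture(n)[...,::-1]); cv2.imwrite(f"pics/{sys.argv[1]}_{n}.png",im); out.append(cv2.resize(im[y0:y1,x0:x1],(400,400),interpolation=cv2.INTER_CUBIC))
    cv2.imwrite(f"pics/{sys.argv[1]}.png",np.hstack(out))
E
python3 bs.py pre
```

```text
t 7.125 p [504.9  71.1 213.8] TCP in bay [-32.5 -21.1 225.1] foot z 159.8 w 23.3
F bay [-1.2 -0.4 -0.9]
rotvec to go (tool) [-0.001 -0.003  0.   ]
```

View pics/pre.png

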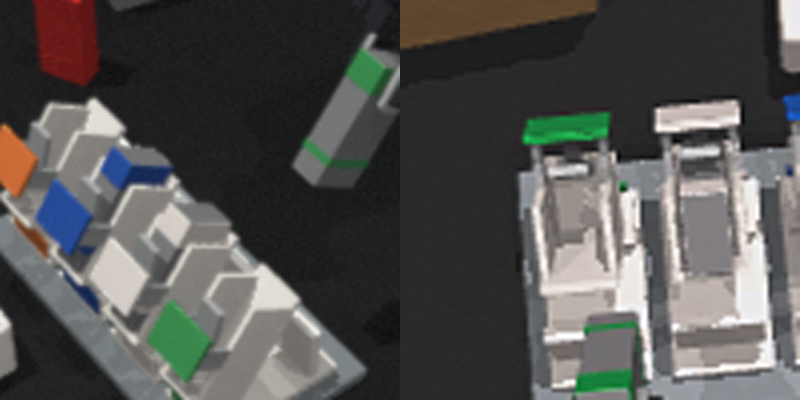

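Emit:
jog_arm --increments '[{"rx":0,"ry":0,"rz":0,"x":0,"y":10,"z":17,"hand":10},{"rx":0,"ry":0,"rz":0,"x":0,"y":11,"z":17,"hand":10},{"rx":0,"ry":0,"rz":0,"x":25,"y":0,"z":0,"hand":10},{"rx":0,"ry":0,"rz":0,"x":25,"y":0,"z":0,"hand":10},{"rx":0,"ry":0,"rz":0,"x":0,"y":0,"z":0,"hand":10}]'

```text
time_s: 7.85
eef_pos: [562.5, 95.0, 191.8]
ee_rot: [0.886, -0.01, 0.463, 0.02]
force: [-0.0, 0.9, -0.2]
grip_width: 0.267
```

```bash
python3 bs.py pre2
python3 - <<'E'
from h import *
B=bay();home=np.array([659.5,99.3,48.1]);p,R,s=tool()
out=[]
for n,(x0,y0,x1,y1) in(("scene",(260,190,380,310)),("top",(225,160,305,240))):
    im=cv2.imread(f"pics/pre2_{n}.png"); sc=400/(x1-x0); c=cv2.resize(im[y0:y1,x0:x1],(400,400),interpolation=cv2.INTER_CUBIC)
    f=lambda X:tuple(((proj(n,X)-[x0,y0]+.5)*sc).astype(int).tolist())
    Q=[p+R@np.array([65.3,a,b]) for a,b in((-12,-22),(12,-22),(12,22),(-12,22))]
    U=[q-R[:,0]*65 for q in Q]
    for i in range(4): cv2.line(c,f(Q[i]),f(Q[(i+1)%4]),(255,0,255),1); cv2.line(c,f(Q[i]),f(U[i]),(255,255,0),1)
    for y in(-15.5,15.5): cv2.line(c,f(home+B@[-22,y,0]),f(home+B@[-22,y,87]),(0,0,255),1); cv2.line(c,f(home+B@[-22,y,80]),f(home+B@[22,y,80]),(0,0,255),1)
    out.append(c)
cv2.imwrite("pics/ov2.png",np.hstack(out))
E
```

```text
t 7.85 p [562.5  95.  191.8] TCP in bay [2.900e+00 1.000e-01 1.734e+02] foot z 108.1 w 22.8
F bay [-0.1  0.9 -0.1]
rotvec to go (tool) [-0.    -0.004 -0.   ]
```

View pics/ov2.png

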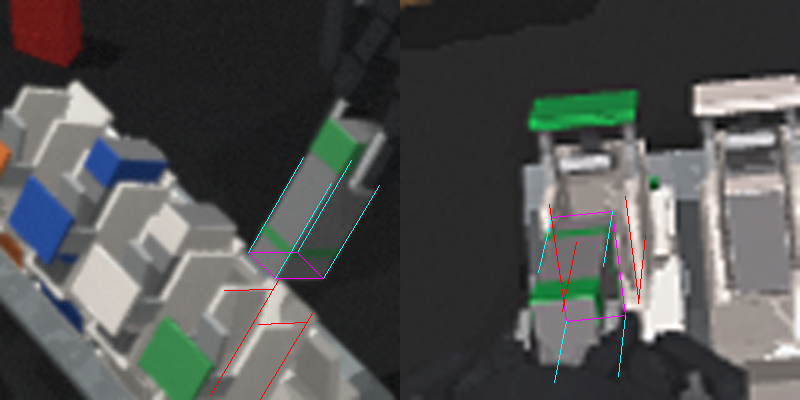

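Run:
```python
from h import *
im=cv2.imread("pics/pre2_top.png"); x0,y0,x1,y1=240,165,290,245
c=cv2.resize(im[y0:y1,x0:x1],None,fx=7,fy=7,interpolation=cv2.INTER_NEAREST)
i0=cv2.imread("pics/top0.png"); d=cv2.resize(i0[y0:y1,x0:x1],None,fx=7,fy=7,interpolation=cv2.INTER_NEAREST)
cv2.imwrite("pics/z.png",np.hstack([c,d]))
B=bay();home=np.array([659.5,99.3,48.1]);p,R,s=tool()
for nm,v in (("wall tops80",[(22,-19.5,80),(22,-15.5,80),(22,15.5,80),(22,19.5,80)]),("bedend",[(-22,-15.5,87),(-22,15.5,87)]),("wall bed80",[(-22,-15.5,80),(-22,15.5,80)]),("bedbottom",[(-22,-15.5,0),(-22,15.5,0)])):
    print(nm,[((proj("top",home+B@np.array(q,float))-[x0,y0]+.5)*7).round().tolist() for q in v])
print("foot",[((proj("top",p+R@np.array([65.3,a,b]))-[x0,y0]+.5)*7).round().tolist() for a,b in((-12,-22),(12,-22),(12,22),(-12,22))])
```

```text
wall tops80 [[225.0, 239.0], [211.0, 241.0], [105.0, 251.0], [91.0, 252.0]]
bedend [[228.0, 391.0], [123.0, 401.0]]
wall bed80 [[229.0, 382.0], [125.0, 392.0]]
bedbottom [[239.0, 295.0], [142.0, 304.0]]
foot [[211.0, 407.0], [128.0, 415.0], [107.0, 270.0], [192.0, 262.0]]
```

View pics/z.png

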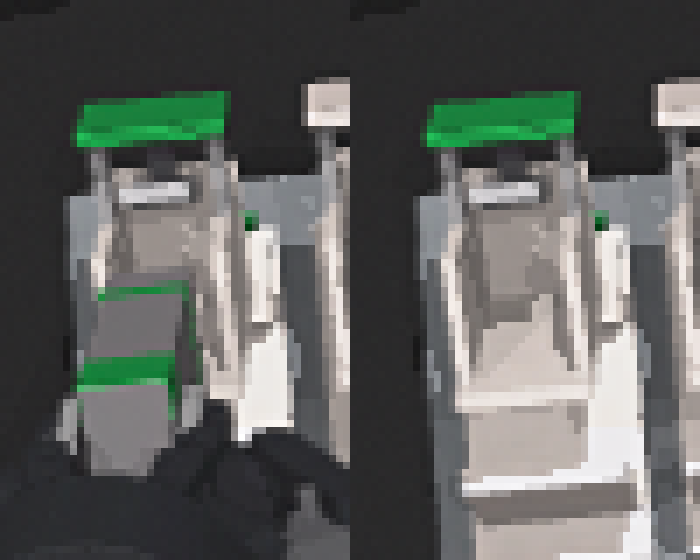

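Emit:
jog_arm --increments '[{"rx":0,"ry":-0.004,"rz":0,"x":6,"y":-0.8,"z":-0.6,"hand":10},{"rx":0,"ry":0,"rz":0,"x":6,"y":0,"z":0,"hand":10},{"rx":0,"ry":0,"rz":0,"x":6,"y":0,"z":0,"hand":10},{"rx":0,"ry":0,"rz":0,"x":0,"y":0,"z":0,"hand":10}]'

```text
time_s: 8.45
eef_pos: [571.7, 94.8, 177.3]
ee_rot: [0.888, -0.01, 0.46, 0.02]
force: [-0.4, -0.1, -2.2]
grip_width: 0.271
```

```bash
python3 bs.py in1
```

```text
t 8.45 p [571.7  94.8 177.3] TCP in bay [  2.1  -0.5 156.2] foot z 90.9 w 23.1
F bay [-1.6 -0.1 -1.5]
rotvec to go (tool) [-0.     0.003  0.   ]
```

View pics/in1.png

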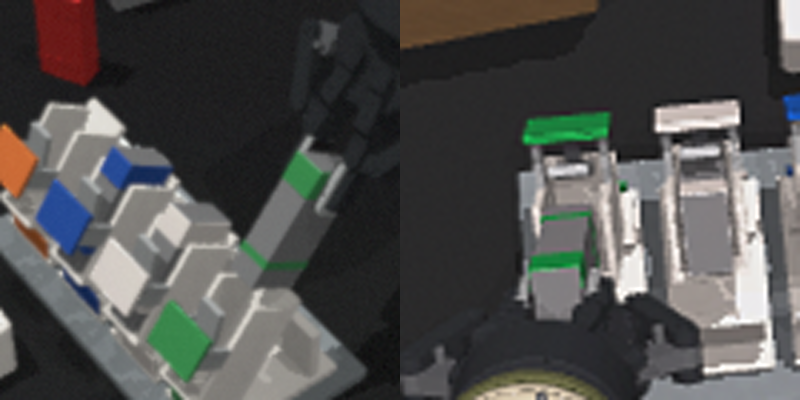

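The foot is at the mouth and centred between the walls. I continue inward and watch the force.

Emit:
jog_arm --increments '[{"rx":0,"ry":0.002,"rz":0,"x":4,"y":0,"z":0,"hand":10},{"rx":0,"ry":0,"rz":0,"x":4,"y":0,"z":0,"hand":10},{"rx":0,"ry":0,"rz":0,"x":4,"y":0,"z":0,"hand":10},{"rx":0,"ry":0,"rz":0,"x":4,"y":0,"z":0,"hand":10}]'

```text
time_s: 9.05
eef_pos: [581.2, 95.2, 164.6]
ee_rot: [0.887, -0.01, 0.461, 0.02]
force: [0.9, 0.2, -0.6]
grip_width: 0.269
```

```bash
python3 bs.py
```

```text
t 9.05 p [581.2  95.2 164.6] TCP in bay [  2.6  -0.6 140.4] foot z 75.1 w 23.0
F bay [ 0.4  0.1 -1. ]
rotvec to go (tool) [-0.     0.002  0.   ]
```

Emit:
jog_arm --increments '[{"rx":0,"ry":0,"rz":0,"x":4,"y":0,"z":0,"hand":10},{"rx":0,"ry":0,"rz":0,"x":4,"y":0,"z":0,"hand":10},{"rx":0,"ry":0,"rz":0,"x":4,"y":0,"z":0,"hand":10}]'

```text
time_s: 9.43
eef_pos: [588.1, 95.5, 154.8]
ee_rot: [0.887, -0.01, 0.461, 0.02]
force: [1.0, 0.4, 0.4]
grip_width: 0.268
```

```bash
python3 bs.py in2
```

```text
t 9.425 p [588.1  95.5 154.8] TCP in bay [  2.6  -0.6 128.4] foot z 63.1 w 22.9
F bay [ 1.1  0.3 -0.2]
rotvec to go (tool) [-0.     0.003  0.   ]
```

View pics/in2.png

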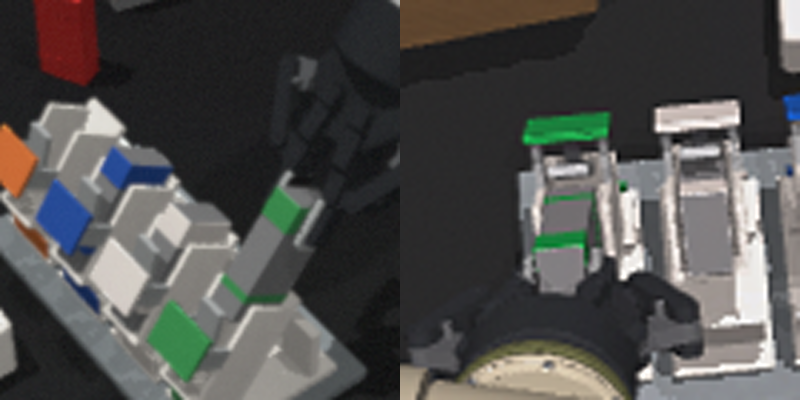

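Emit:
jog_arm --increments '[{"rx":0,"ry":0,"rz":0,"x":4,"y":0.2,"z":-0.5,"hand":10},{"rx":0,"ry":0,"rz":0,"x":4,"y":0,"z":-0.5,"hand":10},{"rx":0,"ry":0,"rz":0,"x":4,"y":0,"z":-0.3,"hand":10}]'

```text
time_s: 9.9
eef_pos: [594.6, 95.9, 145.0]
ee_rot: [0.888, -0.01, 0.46, 0.02]
force: [3.3, -0.1, 5.6]
grip_width: 0.272
```

```bash
python3 bs.py
```

```text
t 9.9 p [594.6  95.9 145. ] TCP in bay [  2.3  -0.5 116.7] foot z 51.4 w 23.2
F bay [ 5.9 -0.3  2.8]
rotvec to go (tool) [-0.     0.005  0.001]
```

Emit:
jog_arm --increments '[{"rx":0,"ry":0,"rz":0,"x":3,"y":0,"z":0,"hand":10},{"rx":0,"ry":0,"rz":0,"x":3,"y":0,"z":0,"hand":10}]'

```text
time_s: 10.15
eef_pos: [598.0, 96.0, 140.3]
ee_rot: [0.888, -0.01, 0.46, 0.02]
force: [0.7, -0.6, 7.3]
grip_width: 0.268
```

```bash
python3 bs.py
```

```text
t 10.15 p [598.   96.  140.3] TCP in bay [  2.4  -0.5 110.9] foot z 45.6 w 22.9
F bay [ 4.7 -0.6  5.6]
rotvec to go (tool) [-0.     0.005  0.   ]
```

Emit:
jog_arm --increments '[{"rx":0,"ry":0,"rz":0,"x":3,"y":0,"z":0,"hand":10},{"rx":0,"ry":0,"rz":0,"x":3,"y":0,"z":0,"hand":10}]'

```text
time_s: 10.4
eef_pos: [601.4, 96.2, 135.5]
ee_rot: [0.888, -0.01, 0.459, 0.02]
force: [-0.1, -0.3, 8.4]
grip_width: 0.273
```

```bash
python3 bs.py
```

```text
t 10.4 p [601.4  96.2 135.5] TCP in bay [  2.5  -0.5 105. ] foot z 39.7 w 23.3
F bay [ 4.7 -0.3  6.9]
rotvec to go (tool) [-0.     0.005  0.   ]
```

Contact with the bed (about 5 N in x) and the clip (about 7 N along the trough), as expected. I ease off the bed slightly and continue.

Emit:
jog_arm --increments '[{"rx":0,"ry":0.003,"rz":0,"x":3,"y":0,"z":0.4,"hand":10},{"rx":0,"ry":0,"rz":0,"x":3,"y":0,"z":0,"hand":10}]'

```text
time_s: 10.65
eef_pos: [605.1, 96.4, 130.6]
ee_rot: [0.887, -0.01, 0.461, 0.02]
force: [0.1, -0.3, 6.7]
grip_width: 0.27
```

```bash
python3 bs.py
```

```text
t 10.65 p [605.1  96.4 130.6] TCP in bay [ 2.7 -0.4 98.9] foot z 33.6 w 23.0
F bay [ 4.  -0.3  5.4]
rotvec to go (tool) [-0.     0.001  0.   ]
```

Emit:
jog_arm --increments '[{"rx":0,"ry":0,"rz":0,"x":3,"y":0,"z":0,"hand":10},{"rx":0,"ry":0,"rz":0,"x":3,"y":0,"z":0,"hand":10}]'

```text
time_s: 10.9
eef_pos: [608.5, 96.6, 125.7]
ee_rot: [0.887, -0.01, 0.461, 0.02]
force: [1.0, -0.4, 7.4]
grip_width: 0.271
```

```bash
python3 bs.py
```

```text
t 10.9 p [608.5  96.6 125.7] TCP in bay [ 2.7 -0.4 92.9] foot z 27.6 w 23.2
F bay [ 5.1 -0.4  5.5]
rotvec to go (tool) [-0.     0.001  0.   ]
```

Emit:
jog_arm --increments '[{"rx":0,"ry":0,"rz":0,"x":3,"y":0,"z":0,"hand":10},{"rx":0,"ry":0,"rz":0,"x":2,"y":0,"z":0,"hand":10}]'

```text
time_s: 11.15
eef_pos: [611.4, 96.7, 121.6]
ee_rot: [0.887, -0.01, 0.461, 0.02]
force: [0.6, -0.5, 7.0]
grip_width: 0.273
```

```bash
python3 bs.py in3
```

```text
t 11.15 p [611.4  96.7 121.6] TCP in bay [ 2.7 -0.4 87.9] foot z 22.6 w 23.3
F bay [ 4.5 -0.5  5.4]
rotvec to go (tool) [-0.     0.001  0.   ]
```

View pics/in3.png

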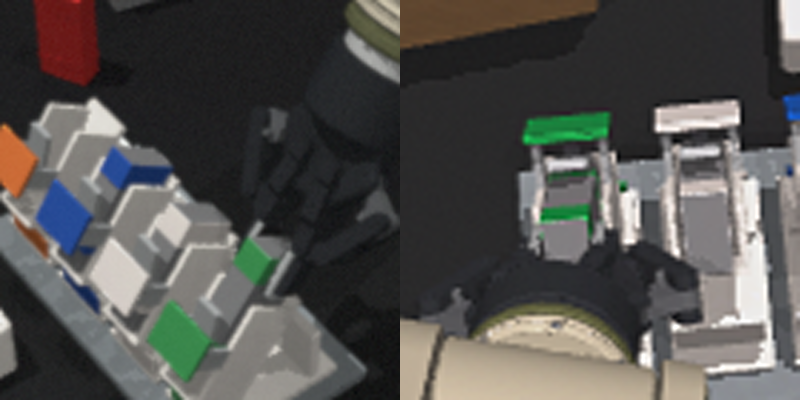

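The foot is about 22 mm short of home and held by the clip. The fingertips are about 8 mm above the walls, so I let go, back off, shut the fingers and push on the flat top.

Emit:
jog_arm --increments '[{"rx":0,"ry":0,"rz":0,"x":0,"y":0,"z":0,"hand":42},{"rx":0,"ry":0,"rz":0,"x":0,"y":0,"z":0,"hand":42},{"rx":0,"ry":0,"rz":0,"x":0,"y":0,"z":0,"hand":42},{"rx":0,"ry":0,"rz":0,"x":-15,"y":0,"z":0,"hand":42},{"rx":0,"ry":0,"rz":0,"x":-30,"y":0,"z":0,"hand":42}]'

```text
time_s: 11.88
eef_pos: [583.9, 95.5, 157.8]
ee_rot: [0.886, -0.01, 0.463, 0.02]
force: [0.9, -0.1, -0.0]
grip_width: 0.49
```

Emit:
jog_arm --increments '[{"rx":0,"ry":0,"rz":0,"x":-5,"y":0,"z":0,"hand":0},{"rx":0,"ry":0,"rz":0,"x":0,"y":0,"z":0,"hand":0},{"rx":0,"ry":0,"rz":0,"x":0,"y":0,"z":0,"hand":0},{"rx":0,"ry":0,"rz":0,"x":0,"y":0,"z":0,"hand":0}]'

```text
time_s: 12.38
eef_pos: [582.0, 95.4, 161.1]
ee_rot: [0.886, -0.01, 0.463, 0.02]
force: [0.4, -0.4, -0.2]
grip_width: -0.002
```

```bash
python3 bs.py rel
```

```text
t 12.375 p [582.   95.4 161.1] TCP in bay [  1.3  -0.4 137. ] foot z 71.7 w -0.1
F bay [ 0.1 -0.4 -0.4]
rotvec to go (tool) [-0.    -0.002  0.   ]
```

View pics/rel.png

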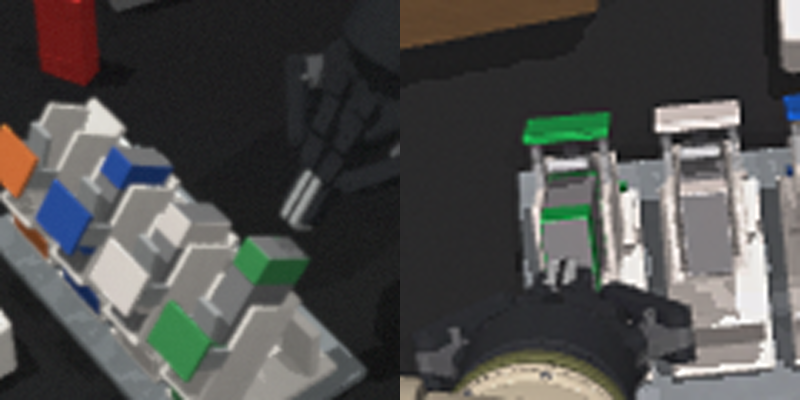

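Released: the cassette stays under the clip, and the shut fingertips are above its top. I press.

Emit:
jog_arm --increments '[{"rx":0,"ry":0,"rz":0,"x":4,"y":0,"z":1,"hand":0},{"rx":0,"ry":0,"rz":0,"x":4,"y":0,"z":0,"hand":0},{"rx":0,"ry":0,"rz":0,"x":4,"y":0,"z":0,"hand":0},{"rx":0,"ry":0,"rz":0,"x":3,"y":0,"z":0,"hand":0},{"rx":0,"ry":0,"rz":0,"x":3,"y":0,"z":0,"hand":0}]'

```text
time_s: 13.1
eef_pos: [593.2, 96.0, 147.4]
ee_rot: [0.887, -0.01, 0.462, 0.02]
force: [-0.2, 0.5, -0.0]
grip_width: 0.001
```

```bash
python3 bs.py
```

```text
t 13.1 p [593.2  96.  147.4] TCP in bay [  2.6  -0.3 119.4] foot z 54.1 w 0.1
F bay [-0.1  0.5  0.1]
rotvec to go (tool) [-0.    -0.001  0.   ]
```

Emit:
jog_arm --increments '[{"rx":0,"ry":0,"rz":0,"x":3,"y":0,"z":0,"hand":0},{"rx":0,"ry":0,"rz":0,"x":3,"y":0,"z":0,"hand":0}]'

```text
time_s: 13.35
eef_pos: [596.6, 96.1, 142.6]
ee_rot: [0.887, -0.01, 0.462, 0.02]
force: [-1.7, -0.7, 1.8]
grip_width: -0.002
```

```bash
python3 bs.py
```

```text
t 13.35 p [596.6  96.1 142.6] TCP in bay [  2.6  -0.3 113.5] foot z 48.2 w -0.1
F bay [-0.4 -0.6  2.4]
rotvec to go (tool) [-0.    -0.001  0.   ]
```

Emit:
jog_arm --increments '[{"rx":0,"ry":0,"rz":0,"x":3,"y":0,"z":0,"hand":0},{"rx":0,"ry":0,"rz":0,"x":2,"y":0,"z":0,"hand":0}]'

```text
time_s: 13.6
eef_pos: [599.5, 96.2, 138.5]
ee_rot: [0.887, -0.01, 0.462, 0.02]
force: [-1.7, -0.4, 1.2]
grip_width: 0.0
```

```bash
python3 bs.py
```

```text
t 13.6 p [599.5  96.2 138.5] TCP in bay [  2.6  -0.3 108.5] foot z 43.2 w 0.0
F bay [-0.7 -0.3  2. ]
rotvec to go (tool) [-0.    -0.001  0.   ]
```

Emit:
jog_arm --increments '[{"rx":0,"ry":0,"rz":0,"x":2,"y":0,"z":0,"hand":0},{"rx":0,"ry":0,"rz":0,"x":2,"y":0,"z":0,"hand":0},{"rx":0,"ry":0,"rz":0,"x":2,"y":0,"z":0,"hand":0},{"rx":0,"ry":0,"rz":0,"x":1.5,"y":0,"z":0,"hand":0}]'

```text
time_s: 14.1
eef_pos: [603.8, 96.4, 132.3]
ee_rot: [0.887, -0.01, 0.462, 0.02]
force: [-2.0, -0.1, 2.1]
grip_width: 0.004
```

```bash
python3 bs.py
```

```text
t 14.1 p [603.8  96.4 132.3] TCP in bay [  2.6  -0.3 101. ] foot z 35.7 w 0.3
F bay [-0.4  0.   2.8]
rotvec to go (tool) [-0.    -0.001  0.   ]
```

Emit:
jog_arm --increments '[{"rx":0,"ry":0,"rz":0,"x":1.5,"y":0,"z":0,"hand":0},{"rx":0,"ry":0,"rz":0,"x":1,"y":0,"z":0,"hand":0}]'

```text
time_s: 14.35
eef_pos: [605.2, 96.5, 130.3]
ee_rot: [0.887, -0.01, 0.462, 0.02]
force: [-1.6, -0.3, 1.1]
grip_width: -0.001
```

```bash
python3 bs.py
```

```text
t 14.35 p [605.2  96.5 130.3] TCP in bay [ 2.6 -0.3 98.5] foot z 33.2 w -0.1
F bay [-0.7 -0.2  1.8]
rotvec to go (tool) [-0.    -0.001  0.   ]
```

Emit:
jog_arm --increments '[{"rx":0,"ry":0,"rz":0,"x":1,"y":0,"z":0,"hand":0},{"rx":0,"ry":0,"rz":0,"x":1,"y":0,"z":0,"hand":0}]'

```text
time_s: 14.6
eef_pos: [606.3, 96.5, 128.7]
ee_rot: [0.887, -0.01, 0.462, 0.02]
force: [-2.9, -0.1, 0.5]
grip_width: -0.002
```

Emit:
jog_arm --increments '[{"rx":0,"ry":0,"rz":0,"x":1,"y":0,"z":0,"hand":0}]'

```text
time_s: 14.72
eef_pos: [606.9, 96.6, 128.0]
ee_rot: [0.887, -0.01, 0.462, 0.02]
force: [-12.4, -0.4, 13.1]
grip_width: 0.0
```

Emit:
jog_arm --increments '[{"rx":0,"ry":0,"rz":0,"x":1,"y":0,"z":0,"hand":0}]'

```text
time_s: 14.85
eef_pos: [607.2, 96.8, 128.1]
ee_rot: [0.887, -0.011, 0.462, 0.02]
force: [-24.0, -2.5, 23.4]
grip_width: -0.001
```

```bash
python3 bs.py
```

```text
t 14.85 p [607.2  96.8 128.1] TCP in bay [ 3.  -0.1 95.6] foot z 30.3 w -0.1
F bay [-6.3 -1.4 33. ]
rotvec to go (tool) [ 0. -0. -0.]
```

It landed on the stop at bay z = 95.6, where 95 was expected. The first contact read about 18 N, but my extra 1 mm row took it to 33 N. I ease back to about 15 N and hold.

Emit:
jog_arm --increments '[{"rx":0,"ry":0,"rz":0,"x":-1.1,"y":0,"z":0,"hand":0},{"rx":0,"ry":0,"rz":0,"x":0,"y":0,"z":0,"hand":0}]'

```text
time_s: 15.1
eef_pos: [607.0, 96.5, 128.2]
ee_rot: [0.887, -0.01, 0.462, 0.02]
force: [-2.0, 0.2, 3.4]
grip_width: -0.001
```

```bash
python3 bs.py
```

```text
t 15.1 p [607.   96.5 128.2] TCP in bay [ 2.9 -0.4 95.7] foot z 30.4 w -0.1
F bay [0.3 0.3 3.9]
rotvec to go (tool) [-0. -0.  0.]
```

Now the force is only 4 N. I press again in small steps, to finish with a push of about 15 N.

Emit:
jog_arm --increments '[{"rx":0,"ry":0,"rz":0,"x":0.3,"y":0,"z":0,"hand":0},{"rx":0,"ry":0,"rz":0,"x":0,"y":0,"z":0,"hand":0}]'

```text
time_s: 15.35
eef_pos: [607.1, 96.5, 128.2]
ee_rot: [0.887, -0.01, 0.462, 0.02]
force: [-5.8, -0.5, 5.9]
grip_width: 0.002
```

```bash
python3 bs.py
```

```text
t 15.35 p [607.1  96.5 128.2] TCP in bay [ 2.9 -0.4 95.7] foot z 30.4 w 0.2
F bay [-1.4 -0.2  8.2]
rotvec to go (tool) [-0. -0.  0.]
```

Emit:
jog_arm --increments '[{"rx":0,"ry":0,"rz":0,"x":0.4,"y":0,"z":0,"hand":0},{"rx":0,"ry":0,"rz":0,"x":0,"y":0,"z":0,"hand":0}]'

```text
time_s: 15.6
eef_pos: [607.2, 96.6, 128.2]
ee_rot: [0.887, -0.011, 0.462, 0.02]
force: [-11.4, -0.5, 11.2]
grip_width: 0.002
```

```bash
python3 bs.py push
```

```text
t 15.6 p [607.2  96.6 128.2] TCP in bay [ 3.  -0.3 95.7] foot z 30.4 w 0.2
F bay [-2.9  0.  15.7]
rotvec to go (tool) [ 0. -0.  0.]
```

The push holds at 15.7 N with no further travel, so the cassette is on the stop. I back straight out and look.

Emit:
jog_arm --increments '[{"rx":0,"ry":0,"rz":0,"x":-5,"y":0,"z":0,"hand":0},{"rx":0,"ry":0,"rz":0,"x":-30,"y":0,"z":0,"hand":0},{"rx":0,"ry":0,"rz":0,"x":-50,"y":0,"z":0,"hand":0},{"rx":0,"ry":0,"rz":0,"x":-50,"y":0,"z":0,"hand":0},{"rx":0,"ry":0,"rz":0,"x":0,"y":0,"z":0,"hand":0}]'

```text
time_s: 16.32
eef_pos: [530.0, 93.1, 241.6]
ee_rot: [0.888, -0.011, 0.459, 0.02]
force: [0.3, 0.4, 0.0]
grip_width: 0.004
```

```bash
python3 bs.py done
python3 - <<'E'
from h import *
B=bay();home=np.array([659.5,99.3,48.1])
out=[]
for n,(x0,y0,x1,y1) in(("scene",(270,220,370,320)),("top",(235,170,305,240))):
    im=cv2.imread(f"pics/done_{n}.png"); sc=400/(x1-x0); c=cv2.resize(im[y0:y1,x0:x1],(400,400),interpolation=cv2.INTER_CUBIC)
    f=lambda v:tuple(((proj(n,home+B@np.array(v,float))-[x0,y0]+.5)*sc).astype(int).tolist())
    Q=[(-22,-12,95),(-22,12,95),(22,12,95),(22,-12,95)]
    for i in range(4): cv2.line(c,f(Q[i]),f(Q[(i+1)%4]),(255,0,255),1)
    out.append(c)
cv2.imwrite("pics/ov3.png",np.hstack(out))
E
```

```text
t 16.325 p [530.   93.1 241.6] TCP in bay [  4.7  -0.3 232.8] foot z 167.5 w 0.3
F bay [ 0.3  0.4 -0.2]
rotvec to go (tool) [0.    0.005 0.001]
```

View pics/ov3.png

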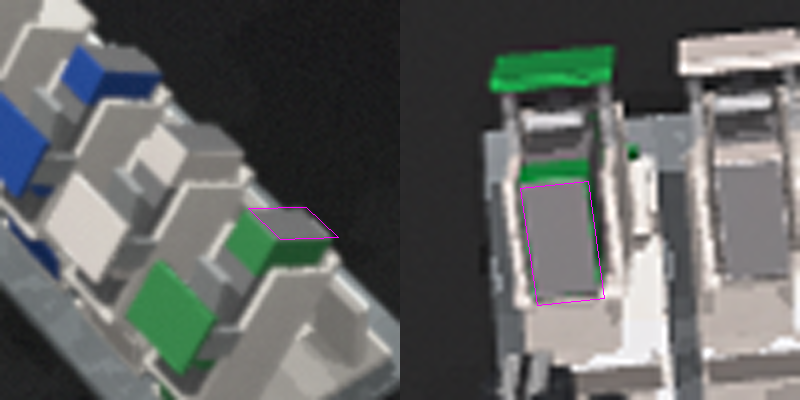

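View pics/done_scene.png

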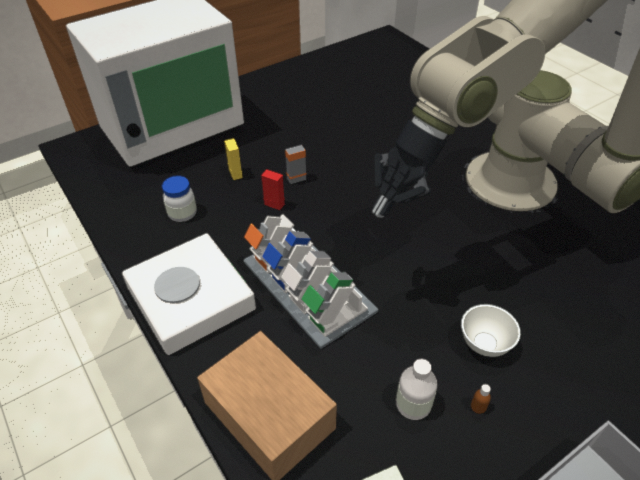

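The cassette's top face (scene about 340,277; top about 263,212) lies on the predicted home outline in both views. It stands out about as far as the stored blue and white ones. The arm is clear and nothing else has visibly moved, so I hand in.

```bash
python3 -c "
from rig import finish_job
print(finish_job())"
```

```text
the job is handed in; nothing more can be done
None
```

The green cassette is in its own bay, fully home on the end stop. I released it and handed the job in at about 16.3 s, with the arm well clear.

- **What I did:** I gripped it by the cap and slid it foot first past the clip, which took about 5–7 N. With about 22 mm to go I let go and pressed it home with the shut fingers on its flat top.
- **Push force:** My first landing overshot. It read about 18 N on contact, then about 33 N after one extra 1 mm step. I eased off and pressed again, and that last push held at 15.7 N with no further travel.
- **Last checks:** The fingertips stopped 95.7 mm up from home, where 95 was expected. The top face lies on the predicted home outline in both camera views, to within a pixel or two. By eye in the last scene picture, the other cassettes, the bowl and the two bottles have not moved, and the force after backing out was near zero.
- **Disagreement:** The cassette touched the bed about 2–3 mm earlier than my camera estimate of the bay predicted. That is slightly more than the 2 mm calibration tolerance and caused no trouble.

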